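# Clamp a brass blank in the letter-stamping jig

### The arm

A 7-joint arm with a two-finger parallel gripper is mounted at the origin on a cart in front of the work surface, level with it; the furniture and walls round the work are solid. World frame = base frame: x ahead of the robot, y to its left, z up, the work surface at z = 0. Lengths are in m, angles in degrees, forces in N, time in s.
With the tool pointing down it reaches from about 0.425 to 0.925 m from the base axis. Payload 6.8 kg.
Tool frame: the origin (TCP) lies between the finger pads; the fingertips stand 8 mm ahead of it and the grasp point (between the pads) lies 11 mm behind it; z points along the fingers, y is the line along which they close (so a half turn about z gives the same grasp; the last joint's range is limited). The gripper opens to 85 mm and grips with 20 to 120 N. Pads are 22 mm wide; open, the fingers measure 114 mm over their backs; the gripper's body (76 mm by 85 mm) begins 54 mm behind the grasp point. The pads swing forward as they close: fully open they stand 13 mm farther back than shut.
Start: joints at [-71.797, 27.33, 1.283, 89.118, -0.659, 63.558, -4.761], TCP at [0.279, 0.615, 0.239] pointing down, gripper open.
Joint ranges: [-169.35, 169.35], [-19.33, 120.38], [-80.79, 83.38], [13.8, 139.57], [-78.32, 258.32], [9.67, 109.79], [-169.56, 169.56]. Speed limits (degrees/s): [136.94, 136.94, 180, 180, 180, 180, 180].

### API

Orientations are given as [roll, pitch, yaw] about the fixed x, y, z axes, in that order (R = Rz(yaw) Ry(pitch) Rx(roll)).
In Python, from workcell import * gives the robot as it stands.
- The arm moves only by the tool move_arm, never from a script. Its argument "commands" is a list of rows, each a list of 3 entries, a list of its own where there are three numbers: the shift along the tool's x, y, z in mm, then the turn, a rotation vector about the tool's x, y, z in degrees, then the finger opening in mm, from 0 to 85.4. A call has 1 to 8 rows; each row is the pose to reach, as a shift and turn from the pose commanded when the call began, along the tool's axes at that moment; what a row does not reach only later rows make up. A row lasts 1/8 s, in which the tool goes at most 62.5 mm and 10.7 degrees, less where a joint would pass 70% of its speed; a pose out of reach is approached as far as the arm can. A call with a gripper value outside its range is refused whole. The fingers move at their own pace and stop on an object; "newtons" is the grip in N (left out, the last holds). Time passes only in rows, so rows that repeat a pose let the fingers close. It gives the time, the measured TCP pose, the force, the opening and the grip force at its end, in the units of the state.
- sense(): the state, without advancing time (a new reading comes with each control period).
- read_camera(name): name is "side" or "top" or "wrist"; returns the picture (400x640x3 uint8, blue, green, red); there is no depth.
- camera_info(name): a dict with "fx", "fy", "cx", "cy" (pixels), "position" and "orientation" of the camera in the world. Camera axes: x right, y down, z forward; pixel columns grow to the right and rows downward; lengths in m; the calibration is good to about 2 mm. A picture is of the moment at which its call begins: read the wrist's pose just before it. camera_info takes no time and is no camera call; for the wrist camera it gives the pose at the moment of the call.
- sign_off(): hands the job in; it is judged then, once.
The state is a dict: "time": time; "joints": joint angles; "qvel": joint speeds; "joint_torque": joint torques, N m; "tcp_pos": TCP position; "orientation": TCP orientation; "ft_force": force on the tool from outside, world axes, zero at the start; "moment": the same for the moment, N m; "grip_width": finger opening in m; "grasp_force": force on a finger pad.
Only numpy, scipy, OpenCV 4.12 (cv2) and the standard library are available. Lean on these libraries where they do the work, as an engineer would, in place of code of your own. Each camera call takes 0.05 s, during which the arm holds its last target. There are 200 camera calls.

### The job

Set the brass blank up for letter stamping by gently pushing it along the jig, not gripping or lifting it: push it back until its long side lies flat against the rear fence, and slide it left along the fence until its end butts against the end stop. Only when the blank is home in that corner, push the clamp lever, likewise without gripping it, all the way round to its stop so that the cam grips the blank. Leave the punch set, the loose punch, the hammer and the brush where they are.

Things in the scene. Friction and masses are not known exactly. Their poses are not given: they have to be found in the camera images.
- jig: Letter-stamping jig, fixed to the bench: steel plate 170 (x) x 270 (y) x 10 mm thick. Origin at the centre of its underside, on the bench; x points away from the robot to the rear fence, y left along the fence, z up. Its lever swings between two 6 mm dowels, 26 mm high, 40 mm from the pivot. Otherwise only fence, stop, clamp and blank stand on the plate.
- fence (a point): Middle of the foot of the rear fence's face, at jig x = 65 mm on the plate's upper surface (10 mm above the bench); axes as the jig's. The fence is a dark steel bar, 228 mm long in y, 18 mm thick, 14 mm above the plate; screw heads stand 4 mm more.
- corner (a point): Inner corner of fence and end stop, at jig x = 65, y = 90 mm on the plate's upper surface; axes as the jig's. The end stop is a dark bar 16 mm thick, 14 mm high above the plate, that reaches 68 mm forward from the fence's left end. The seated blank fills x from -50 to 0 and y from -90 to 0 mm here.
- nest (a point): Point on the plate's upper surface where the blank's origin must finally lie (25 mm in front of the fence, 45 mm right of the end stop); axes as the jig's.
- blank: Loose brass blank, 50 (x) x 90 (y) x 12 mm thick, about 0.45 kg, two small fixing holes. Origin at the centre of its underside, z up, long side along its y. It starts lying flat on the jig's plate to the right of its nest, askew by up to 0.25 rad, clear of fence and clamp; smooth, it slides with 1 to 3 N of push; about 10 N seats it squarely.
- clamp_lever (a joint): Swing of the clamp lever about its upright pivot, rad, counter-clockwise from above: 0 open, 1.92 the stop, locked just over centre. From the pivot, in the jig's frame, the lever points to (cos a, sin a), a = 2.18 + joint value: open front left, half way to the robot, locked front right. Starts at 0 to 0.2, stays where left; takes 1 N at the grip, up to 5 N in the last third.
- pivot (a point): The lever's pivot axis, on the plate's upper surface: 71.5 mm in front of the fence face and 43 mm right of the stop face.
- grip (a point): Middle of the upright black grip at the lever's end, 95 mm from the pivot: round, 19 mm thick, from 27 to 64 mm above the plate; this point is 47 mm above the plate (57 mm above the bench). The steel lever under it is 12 mm wide, 17 to 26 mm above the plate. Sideways pushes on the grip turn the lever.
- cam (a point): Centre of the dark eccentric disc under the lever, radius 17 mm, 1.5 to 16.5 mm above the plate. It is one piece with the lever and turns about the pivot, 5 mm off this point. Open, it leaves about 5 mm in front of a blank lying against the fence; locked, it presses the blank to the fence.
- punch_set: Bystander: black two-step block of letter punches, 38 x 72 x 61 mm, standing behind the jig near its left end, loose. Origin at the centre of its underside.
- loose_punch: Bystander: one dark steel letter punch lying on the bench in front of the jig, 8 x 63 x 8 mm, loose. Origin at the centre of its underside.
- hammer: Bystander: hammer with an ash handle lying left of the jig, 94 x 288 x 28 mm, loose. Origin at the centre of its underside.
- brush: Bystander: wooden brass-wire brush lying behind the fence, 17 x 178 x 22 mm, loose. Origin at the centre of its underside.

How it is judged (in metres and radians):
On the way, in this order (a step that is already met when the one before it is completed fails the run):
1. the blank is home in the corner, against fence and end stop, while the clamp lever is still open (x of blank in the frame of nest above -0.003 m and y of blank in the frame of nest above -0.0025 m and angle between the y axis of blank and the y axis of jig, either way round below 0.05 rad and value of joint clamp_lever below 0.5 rad), for 0.1 s.
2. the clamp lever is swung to its stop and the cam presses the blank (value of joint clamp_lever above 1.78 rad and contact force between clamp_lever and blank above 3 N), for 0.2 s.
At the end, for the whole second after the job is handed in: The blank lies flat on the plate against fence (within 2 mm) and end stop (within 2.5 mm), parallel to the fence within 0.03 rad, at rest; the lever stands at 1.78 rad or more of its 1.92 and the cam presses the blank with more than 3 N (all of step 2 and x of blank in the frame of nest between -0.002 and 0.002 m and y of blank in the frame of nest between -0.0025 and 0.002 m and z of blank in the frame of nest below 0.002 m and angle between the y axis of blank and the y axis of jig, either way round below 0.03 rad and linear speed of blank below 0.01 m/s); the robot touches nothing.
It fails at once if the blank or the lever is gripped between the fingers or rammed: more than 40 N between it and the fingers (contact force between the fingers and blank above 40 N or contact force between the fingers and clamp_lever above 40 N).
It fails at once if the blank is lifted off the plate or tipped (z of blank in the frame of nest above 0.005 m or angle between blank's own z axis and vertical above 0.12 rad).
It fails at once if the blank is pushed off the plate (z of blank in the frame of nest below -0.004 m).
It fails at once if the punch set, loose punch, hammer or brush is moved by more than 10 mm (distance of any of punch_set, loose_punch, hammer, brush from where it was at the start of the episode above 0.01 m).
It also fails if it takes over 54 s, if anything falls off the work surface, if the arm or the gripper's body presses on something with over 40 N, if the wrist force passes 120 N, or if a joint passes its speed limit or range.

## Working session

There is one attempt and no reset: what is moved stays moved. The work goes in short steps, Python scripts to look and compute and a tool call to move; the robot and the scene stay as the last step left them, time stands still between calls to the robot, and variables do not carry over. Pictures are saved under pics/ and viewed, at most 10 in all, crops included, and the job is handed in when it is done.

Besides the shell and the picture viewer there is one more tool, called after "Request:" as a command line: name --argument value ..., lists and objects as JSON in quotes. move_arm: Moves the arm, as the interface text tells. Its arguments: {"type":"object","properties":{"commands":{"type":"array"},"newtons":{"type":"number"}},"required":["commands"]}

```bash
mkdir -p pics; python3 - <<'E'
from workcell import *
import cv2,numpy as np
s=sense();print(s['time'],s['tcp_pos'],s['orientation'],s['grip_width'])
for n in ('top','side'):
    cv2.imwrite(f'pics/{n}0.png',read_camera(n));print(n,camera_info(n))
E
```

```text
0.0 [0.27860621 0.61418495 0.23833352] [-1.79895428e+02  8.44644325e-03  1.55602430e+02] 0.08532210556075209
top {'fx': 365.30401453429295, 'fy': 365.30401453429295, 'cx': 321.27436214176294, 'cy': 193.01564124357208, 'position': array([0.46100448, 0.2072359 , 0.92038937]), 'orientation': array([-1.70867898e+02, -3.66697289e-02, -9.11591941e+01])}
side {'fx': 520.3869976615946, 'fy': 520.3869976615946, 'cx': 323.5399079631148, 'cy': 191.79382689087714, 'position': array([ 0.54426318, -0.54488398,  0.51510782]), 'orientation': array([-121.84259402,    1.22142903,   -4.16015762])}
```

View pics/top0.png

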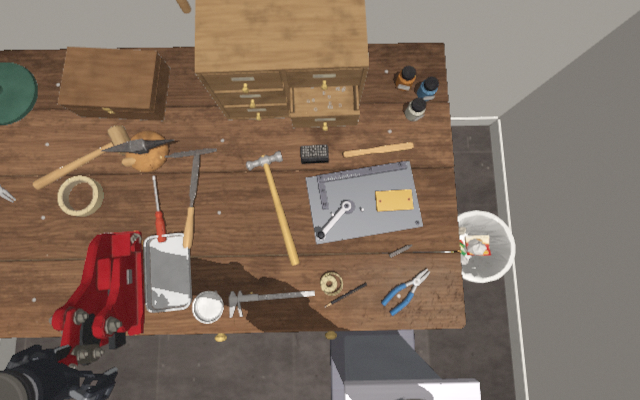

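View pics/side0.png

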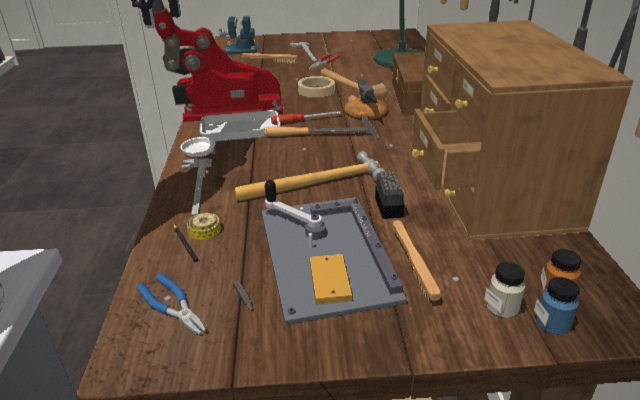

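The top view shows the jig around (306–423, 162–243), with the yellow blank at about (394,201). The lever pivot is near (348,207) and the black grip near (320,234). The fence runs along the upper edge and the stop is on the left.

```bash
cat > h.py <<'E'
import cv2,numpy as np
from scipy.spatial.transform import Rotation as R
def ray(c,uv,z):
    uv=np.atleast_2d(np.asarray(uv,float))
    d=np.c_[(uv[:,0]-c['cx'])/c['fx'],(uv[:,1]-c['cy'])/c['fy'],np.ones(len(uv))]
    d=R.from_euler('xyz',c['orientation'],degrees=True).apply(d)
    p=np.asarray(c['position']); return p+d*((z-p[2])/d[:,2])[:,None]
def proj(c,P):
    q=R.from_euler('xyz',c['orientation'],degrees=True).inv().apply(np.atleast_2d(P)-c['position'])
    return np.c_[c['fx']*q[:,0]/q[:,2]+c['cx'],c['fy']*q[:,1]/q[:,2]+c['cy']]
def big(m,lo=0):
    cs=cv2.findContours(m.astype(np.uint8),cv2.RETR_EXTERNAL,cv2.CHAIN_APPROX_NONE)[0]
    return max(cs,key=cv2.contourArea)[:,0]
def rect(p):  # world xy points -> centre, sizes, long-side angle deg
    (c,s,a)=cv2.minAreaRect((p[:,:2]*1000).astype(np.float32))
    if s[0]<s[1]: s=s[::-1];a+=90
    return np.round(c,1),np.round(s,1),round((a)%180,2)
E
python3 - <<'E'
from workcell import *
from h import *
for n,roi in (('top',(290,150,440,255)),('side',(250,190,415,320))):
    im=cv2.imread(f'pics/{n}0.png');c=camera_info(n);x0,y0,x1,y1=roi
    hsv=cv2.cvtColor(im,cv2.COLOR_BGR2HSV)
    M=np.zeros(im.shape[:2],bool);M[y0:y1,x0:x1]=True
    yel=M&(hsv[...,0]>15)&(hsv[...,0]<30)&(hsv[...,1]>150)&(hsv[...,2]>140)
    b=big(cv2.morphologyEx(yel.astype(np.uint8),cv2.MORPH_OPEN,np.ones((5,5))))
    print(n,'blank',rect(ray(c,b,.022)))
    g=M&((hsv[...,1]<110)&(hsv[...,0]>95)&(hsv[...,0]<140)|yel)
    g=cv2.morphologyEx(g.astype(np.uint8),cv2.MORPH_CLOSE,np.ones((5,5)))
    g=cv2.morphologyEx(g,cv2.MORPH_OPEN,np.ones((5,5)))
    j=big(g);print('jig',rect(ray(c,j,.01)))
    crop=im[y0:y1,x0:x1].copy();
    cr=cv2.resize(crop,None,fx=4,fy=4,interpolation=cv2.INTER_CUBIC)
    cv2.drawContours(cr,[((j-[x0,y0])*4).astype(np.int32)],-1,(0,0,255),1);cv2.imwrite(f'pics/{n}c.png',cr)
E
```

```text
Traceback (most recent call last):
  File "h.py", line 13, in big
    return max(cs,key=cv2.contourArea)[:,0]
           ~~~^^^^^^^^^^^^^^^^^^^^^^^^
ValueError: max() iterable argument is empty
```

```bash
cat > m.py <<'E'
from workcell import *
from h import *
im0=cv2.imread('pics/top0.png');print(cv2.cvtColor(im0,cv2.COLOR_BGR2HSV)[[200,200,235,190],[385,400,390,360]].tolist())
for n,roi in (('top',(290,150,440,255)),('side',(250,190,415,320))):
    im=cv2.imread(f'pics/{n}0.png');c=camera_info(n);x0,y0,x1,y1=roi
    hsv=cv2.cvtColor(im,cv2.COLOR_BGR2HSV)
    M=np.zeros(im.shape[:2],bool);M[y0:y1,x0:x1]=True
    yel=M&(hsv[...,0]>15)&(hsv[...,0]<32)&(hsv[...,1]>150)&(hsv[...,2]>190)
    yel=cv2.morphologyEx(yel.astype(np.uint8),cv2.MORPH_OPEN,np.ones((5,5)))
    if not yel.any(): print('no yellow');continue
    b=big(yel);print(n,'blank',rect(ray(c,b,.022)))
    g=M&((hsv[...,1]<110)&(hsv[...,0]>95)&(hsv[...,0]<140)|(yel>0))
    g=cv2.morphologyEx(g.astype(np.uint8),cv2.MORPH_CLOSE,np.ones((5,5)))
    g=cv2.morphologyEx(g,cv2.MORPH_OPEN,np.ones((5,5)))
    j=big(g);print('jig',rect(ray(c,j,.01)))
    cr=cv2.resize(im[y0:y1,x0:x1],None,fx=4,fy=4,interpolation=cv2.INTER_CUBIC)
    cv2.drawContours(cr,[((j-[x0,y0])*4).astype(np.int32)],-1,(0,0,255),1)
    cv2.drawContours(cr,[((b-[x0,y0])*4).astype(np.int32)],-1,(0,255,0),1);cv2.imwrite(f'pics/{n}c.png',cr)
E
python3 m.py
```

```text
[[20, 122, 225], [20, 121, 226], [13, 114, 141], [110, 5, 158]]
no yellow
side blank (array([583.3,  22.7]), array([87.5, 49.1]), 92.39)
jig (array([584.8,  94. ]), array([275.7, 173.2]), 98.25)
```

```bash
sed -i "s/\[...,1\]>150)&(hsv\[...,2\]>190)/[...,1]>100)\&(hsv[...,2]>195)/; s/(hsv\[...,1\]<110)&(hsv\[...,0\]>95)&(hsv\[...,0\]<140)/(im[...,0]*1.0>im[...,2]*0.93)/" m.py; python3 m.py
```

```text
[[20, 122, 225], [20, 121, 226], [13, 114, 141], [110, 5, 158]]
top blank (array([583.9,  23.1]), array([88.2, 48.5]), 92.47)
jig (array([584.7,  98.6]), array([269.7, 171.7]), 98.29)
side blank (array([583.4,  22.8]), array([87.5, 48.9]), 92.39)
jig (array([580.2, 126. ]), array([341.7, 173.7]), 98.28)
```

View pics/topc.png

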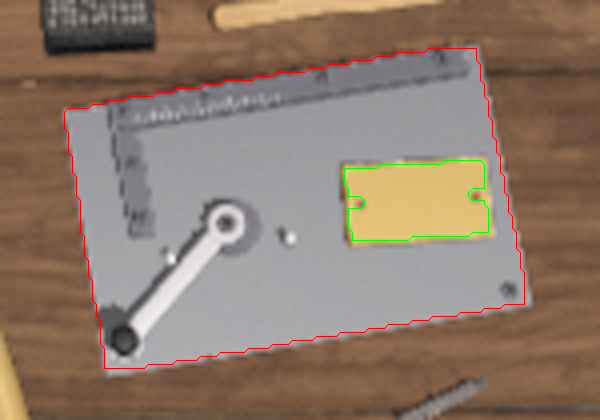

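View pics/sidec.png

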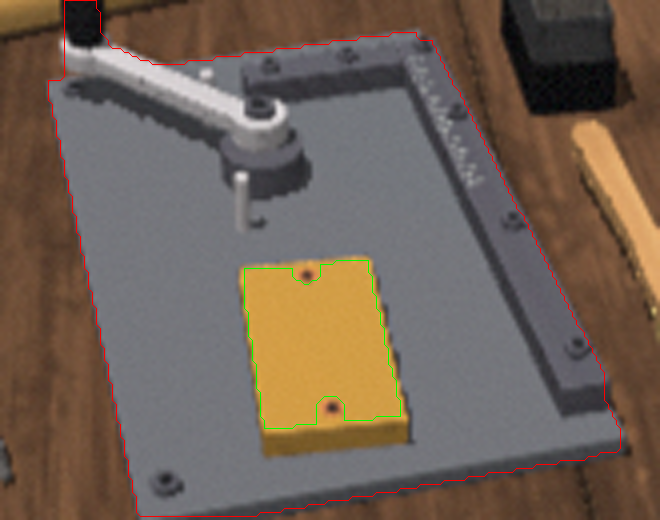

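The top crop shows the hub at (226,222), the grip top at (124,340) and the dowels at (287,237) and (168,258). The side crop shows the hub at (260,108), with the blank lying clear of fence and dowel. Next I'll triangulate the pivot to check the jig pose.

```bash
cat >> h.py <<'E'
J0=np.array([585.,97.5]);JA=np.radians(8.3)
def j2w(p): c,s=np.cos(JA),np.sin(JA); return J0+np.array([[c,-s],[s,c]])@np.asarray(p,float)
def w2j(p): c,s=np.cos(JA),np.sin(JA); return np.array([[c,s],[-s,c]])@(np.asarray(p,float)-J0)
def shift(s,jx,jy,z,yaw):
    """tool shift mm and tool-z turn from measured state to jig xy mm, world z mm, yaw deg"""
    d=np.r_[j2w([jx,jy]),z]-np.asarray(s['tcp_pos'])*1000
    Rt=R.from_euler('xyz',s['orientation'],degrees=True)
    t=(Rt.inv()*R.from_euler('xyz',[180,0,yaw],degrees=True)).as_rotvec(degrees=True)
    return np.round(Rt.inv().apply(d),1),np.round(t,1)
E
python3 - <<'E'
from workcell import *
from h import *
t,sd=camera_info('top'),camera_info('side')
def tri(a,b):
    A1,A2=ray(t,a,0)[0],ray(sd,b,0)[0];p,q=np.array(t['position']),np.array(sd['position'])
    u,v=A1-p,A2-q;k=np.linalg.lstsq(np.c_[u,-v],q-p,rcond=None)[0]
    return ((p+k[0]*u+q+k[1]*v)/2*1000).round(1),np.linalg.norm(p+k[0]*u-q-k[1]*v)*1000
P,g=tri((290+226/4,150+222/4),(250+260/4,190+105/4));print('pivot',P,g,'jig',w2j(P[:2]))
for z in(.036,.04):print(w2j(ray(t,(346.5,205.5),z)[0,:2]*1000))
print('gripw2j',w2j(ray(t,(290+31,150+85),.074)[0,:2]*1000))
for q in((287,237),(168,258)):print('dowel',w2j(ray(t,(290+q[0]/4,150+q[1]/4),.036)[0,:2]*1000))
# fence right front foot & stop/fence inner corner from side view
for q in((560,412),(415,85)):print('fencefoot',w2j(ray(sd,(250+q[0]/4,190+q[1]/4),.01)[0,:2]*1000))
print('blank',w2j([583.7,23]))
s=sense();print(shift(s,-68,-74,120,98.3))
E
```

```text
pivot [570.4 143.3  41.8] 0.13741496408315135 jig [-7.83556251 47.42788167]
[-7.2392915  46.94776524]
[-7.68984606 47.30750842]
gripw2j [-69.28146562 120.31747684]
dowel [-22.39462026  11.93033145]
dowel [-23.13596959  85.55050684]
fencefoot [  64.10532274 -117.7127543 ]
fencefoot [68.89252692 91.4700179 ]
blank [-12.0409205  -73.53200822]
(array([-475.2, -442.8,  119.2]), array([-0.1,  0.1, 57.3]))
```

Request:
move_arm --commands '[[[-45, -42, 5], [0, 0, 8], 40], [[-90, -84, 10], [0, 0, 16], 20], [[-135, -126, 20], [0, 0, 24], 0], [[-180, -168, 30], [0, 0, 32], 0], [[-225, -210, 40], [0, 0, 40], 0], [[-270, -252, 50], [0, 0, 48], 0], [[-315, -294, 60], [0, 0, 57.3], 0], [[-360, -336, 70], [0, 0, 57.3], 0]]'

```text
time: 1.1
tcp_pos: [0.4682, 0.1583, 0.169]
orientation: [180.0, -0.0, 98.2]
ft_force: [0.3, 0.2, 0.0]
grip_width: 0.0002
grasp_force: 0.0
```

```bash
cat > t.py <<'E'
import sys
from workcell import *
from h import *
s=sense();a=[float(x) for x in sys.argv[1:]]
p=s['tcp_pos']*1000
print('t',round(s['time'],2),'jig',w2j(p[:2]).round(1),'z',p[2].round(1),'yaw',s['orientation'].round(2),'F',np.round(s['ft_force'],1),'Fjig',(R.from_euler('z',-JA).apply(s['ft_force'])).round(1),'j',s['joints'].round(0))
for k in range(0,len(a),4): print(a[k:k+4],*shift(s,*a[k:k+4]))
E
python3 t.py -68 -74 120 98.3 -68 -74 40 98.3
```

```text
t 1.1 jig [-106.8   77. ] z 169.0 yaw [ 1.7999e+02 -1.0000e-02  9.8220e+01] F [0.3 0.2 0. ] Fjig [0.3 0.1 0. ] j [-44.  16.  21. 119.  -8.  47. -10.]
[-68.0, -74.0, 120.0, 98.3] [-151.   39.   49.] [ 0.  -0.  -0.1]
[-68.0, -74.0, 40.0, 98.3] [-151.   39.  129.] [ 0.  -0.  -0.1]
```

Request:
move_arm --commands '[[[-60, 13, 30], [0, 0, 0], 0], [[-115, 26, 50], [0, 0, 0], 0], [[-151, 39, 80], [0, 0, 0], 0], [[-151, 39, 115], [0, 0, 0], 0], [[-151, 39, 138], [0, 0, 0], 0], [[-151, 39, 147], [0, 0, 0], 0], [[-151, 39, 147], [0, 0, 0], 0]]'

```text
time: 1.98
tcp_pos: [0.528, 0.0163, 0.0221]
orientation: [-180.0, 0.0, 98.3]
ft_force: [0.2, 0.3, 0.8]
grip_width: 0.0003
grasp_force: 0.0
```

```bash
python3 t.py 0.5 -74 22 98.3;python3 -c "
from workcell import *
import cv2;cv2.imwrite('pics/s1.png',read_camera('side')[150:350,200:450])"
```

```text
t 1.98 jig [-68.1 -72.1] z 22.1 yaw [-179.95    0.     98.31] F [0.2 0.3 0.8] Fjig [0.2 0.2 0.8] j [-22.  33.  17. 119. -18.  31.  17.]
[0.5, -74.0, 22.0, 98.3] [-1.9 68.6  0. ] [-0.  0.  0.]
```

View pics/s1.png

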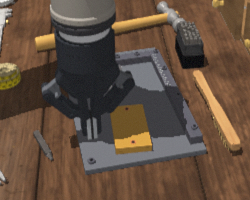

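The fingers are shut in front of the blank, at about (92,130) in this crop. Now I'll push it back.

Request:
move_arm --commands '[[[-6, 8, 0], [0, 0, 0], 0], [[-6, 16, 0], [0, 0, 0], 0], [[-6, 24, 0], [0, 0, 0], 0], [[-6, 32, 0], [0, 0, 0], 0], [[-6, 40, 0], [0, 0, 0], 0], [[-6, 47, 0], [0, 0, 0], 0], [[-6, 53, 0], [0, 0, 0], 0], [[-6, 58, 0], [0, 0, 0], 0]]'

```text
time: 3.02
tcp_pos: [0.5849, 0.0179, 0.0234]
orientation: [-179.8, -0.0, 98.3]
ft_force: [-11.6, -0.5, 18.2]
grip_width: -0.0
grasp_force: 15.8
```

```bash
cat > b.py <<'E'
from workcell import *
from h import *
import sys
for n,roi in (('top',(290,150,440,255)),('side',(250,190,415,320))):
    im=read_camera(n);c=camera_info(n);x0,y0,x1,y1=roi;hsv=cv2.cvtColor(im,cv2.COLOR_BGR2HSV)
    cv2.imwrite(f'pics/{n}_{sys.argv[1]}.png',cv2.resize(im[y0:y1,x0:x1],None,fx=4,fy=4))
    M=np.zeros(im.shape[:2],bool);M[y0:y1,x0:x1]=True
    yel=M&(hsv[...,0]>15)&(hsv[...,0]<32)&(hsv[...,1]>100)&(hsv[...,2]>(195 if n=='top' else 150))
    yel=cv2.morphologyEx(yel.astype(np.uint8),cv2.MORPH_OPEN,np.ones((5,5)))
    if yel.any():
        r=rect(ray(c,big(yel),.022));print(n,w2j(r[0]).round(1),r[1],'rel angle',round(r[2]-98.3,2))
E
python3 t.py; python3 b.py 2
```

```text
t 3.02 jig [-11.6 -78.7] z 23.4 yaw [-1.7975e+02 -4.0000e-02  9.8270e+01] F [-11.6  -0.5  18.2] Fjig [-11.6   1.2  18.2] j [-21.  37.  18. 111. -18.  36.  16.]
top [-94.7 195.9] [12.1  9.7] rel angle 81.22
side [   6.2 -107.5] [22.1 18.1] rel angle 76.18
```

```bash
python3 -c "
import cv2,numpy as np
a=cv2.imread('pics/side_2.png');b=cv2.imread('pics/top_2.png')
a=cv2.resize(a,None,fx=.75,fy=.75);b=cv2.resize(b,(300,int(300*b.shape[0]/b.shape[1])));o=np.zeros((max(a.shape[0],b.shape[0]),a.shape[1]+300,3),np.uint8);o[:a.shape[0],:a.shape[1]]=a;o[:b.shape[0],a.shape[1]:]=b;cv2.imwrite('pics/c2.png',o)"
```

```text
(no output)
```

View pics/c2.png

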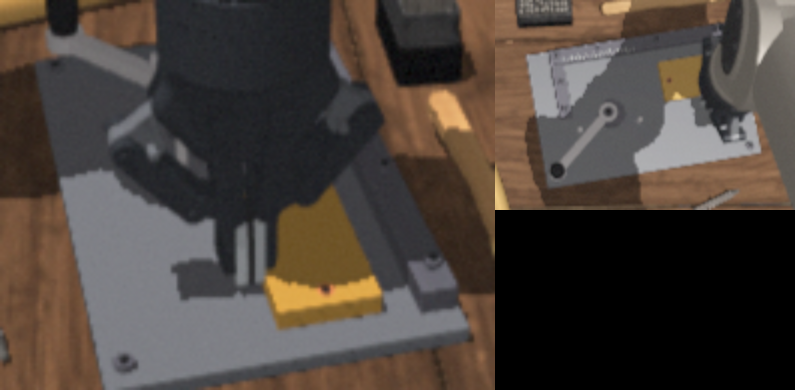

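The picture shows the blank in front of the fence with roughly 8–10 mm still to go. The fingertips look very close to the plate, and the +18 N in z suggests they are dragging on it. I'll back off slightly, raise 3 mm and look at the forces.

Request:
move_arm --commands '[[[0, -1, -3], [0, 0, 0], 0], [[0, -1, -3], [0, 0, 0], 0]]'

```text
time: 3.38
tcp_pos: [0.5856, 0.0186, 0.0255]
orientation: [-180.0, -0.0, 98.3]
ft_force: [-1.5, -0.1, 1.0]
grip_width: -0.0001
grasp_force: 0.9
```

```bash
python3 t.py
```

```text
t 3.38 jig [-10.8 -78.1] z 25.5 yaw [-180.     -0.     98.31] F [-1.5 -0.1  1. ] Fjig [-1.5  0.1  1. ] j [-21.  36.  18. 111. -18.  36.  16.]
```

Request:
move_arm --commands '[[[0, 2, 0], [0, 0, 0], 0], [[0, 4, 0], [0, 0, 0], 0], [[0, 5, 0], [0, 0, 0], 0]]'

```text
time: 3.75
tcp_pos: [0.5906, 0.0194, 0.0251]
orientation: [-180.0, -0.0, 98.3]
ft_force: [-2.5, 0.1, 0.1]
grip_width: 0.0002
grasp_force: 1.2
```

```bash
python3 t.py
```

```text
t 3.75 jig [ -5.8 -78.1] z 25.1 yaw [-179.99   -0.     98.31] F [-2.5  0.1  0.1] Fjig [-2.5  0.5  0.1] j [-21.  37.  18. 110. -18.  36.  16.]
```

Request:
move_arm --commands '[[[0, 2, 0], [0, 0, 0], 0], [[0, 4, 0], [0, 0, 0], 0], [[0, 5.5, 0], [0, 0, 0], 0], [[0, 7, 0], [0, 0, 0], 0]]'

```text
time: 4.25
tcp_pos: [0.5975, 0.0204, 0.0252]
orientation: [180.0, -0.0, 98.3]
ft_force: [-2.1, -0.6, -1.1]
grip_width: -0.0001
grasp_force: 0.9
```

```bash
python3 t.py; python3 b.py 3
```

```text
t 4.25 jig [  1.3 -78.1] z 25.2 yaw [180.   -0.   98.3] F [-2.1 -0.6 -1.1] Fjig [-2.2 -0.3 -1.1] j [-21.  37.  18. 109. -18.  36.  16.]
top [-94.7 195.9] [12.1  9.7] rel angle 81.22
side [  18.7 -106.3] [23.5 22.4] rel angle 76.16
```

Request:
move_arm --commands '[[[0, 1.5, 0], [0, 0, 0], 0], [[0, 3, 0], [0, 0, 0], 0], [[0, 4, 0], [0, 0, 0], 0], [[0, 4, 0], [0, 0, 0], 0]]'

```text
time: 4.85
tcp_pos: [0.6016, 0.0209, 0.0253]
orientation: [180.0, 0.0, 98.3]
ft_force: [-1.7, -0.2, -0.6]
grip_width: 0.0003
grasp_force: 0.9
```

```bash
python3 t.py
```

```text
t 4.85 jig [  5.3 -78.2] z 25.3 yaw [179.98   0.    98.3 ] F [-1.7 -0.2 -0.6] Fjig [-1.7  0.  -0.6] j [-21.  37.  18. 109. -18.  37.  16.]
```

Request:
move_arm --commands '[[[0, 1, 0], [0, 0, 0], 0], [[0, 2, 0], [0, 0, 0], 0], [[0, 3, 0], [0, 0, 0], 0], [[0, 3, 0], [0, 0, 0], 0]]'

```text
time: 5.35
tcp_pos: [0.6023, 0.0213, 0.0249]
orientation: [-179.8, -0.0, 98.3]
ft_force: [-7.7, -0.6, 4.1]
grip_width: -0.0001
grasp_force: 3.6
```

```bash
python3 t.py; python3 b.py 4; python3 -c "
import cv2
cv2.imwrite('pics/c4.png',cv2.resize(cv2.imread('pics/side_4.png'),None,fx=.75,fy=.75))"
```

```text
t 5.35 jig [  6.2 -77.9] z 24.9 yaw [-1.7977e+02 -4.0000e-02  9.8300e+01] F [-7.7 -0.6  4.1] Fjig [-7.7  0.5  4.1] j [-21.  38.  18. 108. -18.  37.  16.]
top [-94.7 195.9] [12.1  9.7] rel angle 81.22
side [  23.  -106.5] [20.8 20.4] rel angle 74.88
```

View pics/c4.png

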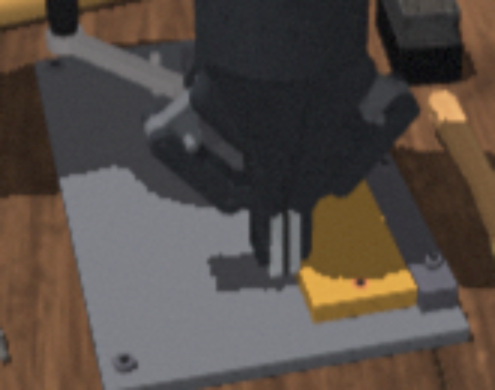

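The blank now lies flush along the fence in the side view, its right end at (360,295) in line with the fence bar. Now I'll go around to the right end.

Request:
move_arm --commands '[[[0, -8, 0], [0, 0, 0], 0], [[0, -8, -35], [0, 0, 0], 0], [[-35, 0, -40], [0, 0, 0], 0], [[-66, 30, -40], [0, 0, 0], 0], [[-66, 30, -40], [0, 0, 0], 0], [[-66, 30, -15], [0, 0, 0], 0], [[-66, 30, 0], [0, 0, 0], 0], [[-66, 30, 0], [0, 0, 0], 0]]'

```text
time: 6.45
tcp_pos: [0.6424, -0.039, 0.024]
orientation: [-179.9, -0.0, 98.3]
ft_force: [-0.1, -0.1, 0.7]
grip_width: -0.0001
grasp_force: 0.0
```

```bash
python3 t.py 38 -100 24.5 98.3; python3 b.py 5
```

```text
t 6.45 jig [  37.1 -143.3] z 24.0 yaw [-1.7987e+02 -3.0000e-02  9.8340e+01] F [-0.1 -0.1  0.7] Fjig [-0.1 -0.   0.7] j [-15.  40.  18. 103. -18.  40.  21.]
[38.0, -100.0, 24.5, 98.3] [43.3  1.  -0.4] [-0.1 -0.   0. ]
top [ 26.8 -97.2] [33.2 28. ] rel angle -9.45
```

Request:
move_arm --commands '[[[6, 0, -1], [0, 0, 0], 0], [[11, 0, -1], [0, 0, 0], 0], [[16, 0, -1], [0, 0, 0], 0], [[21, 0, -1], [0, 0, 0], 0], [[26, 0, -1], [0, 0, 0], 0], [[31, 0, -1], [0, 0, 0], 0], [[36, 0, -1], [0, 0, 0], 0], [[41, 0, -1], [0, 0, 0], 0]]'

```text
time: 7.55
tcp_pos: [0.6378, 0.0009, 0.0264]
orientation: [180.0, 0.0, 98.3]
ft_force: [0.9, -2.6, 1.4]
grip_width: -0.0002
grasp_force: 1.7
```

```bash
python3 t.py; python3 b.py 6
```

```text
t 7.55 jig [  38.3 -103.2] z 26.4 yaw [1.7998e+02 1.0000e-02 9.8290e+01] F [ 0.9 -2.6  1.4] Fjig [ 0.5 -2.7  1.4] j [-19.  40.  18. 103. -18.  40.  18.]
top [ 29.1 -68.2] [35.5 33. ] rel angle -9.45
side [ 20.9 -74.4] [19.7 17.4] rel angle -14.56
```

Request:
move_arm --commands '[[[6, 0, 1], [0, 0, 0], 0], [[12, 0, 1], [0, 0, 0], 0], [[19, 0, 1], [0, 0, 0], 0], [[26, 0, 1], [0, 0, 0], 0], [[33, 0, 1], [0, 0, 0], 0], [[40, 0, 1], [0, 0, 0], 0], [[47, 0, 1], [0, 0, 0], 0], [[53, 0, 1], [0, 0, 0], 0]]'

```text
time: 8.65
tcp_pos: [0.6298, 0.0539, 0.0253]
orientation: [-180.0, -0.0, 98.3]
ft_force: [0.5, -3.5, 1.1]
grip_width: 0.0003
grasp_force: 1.5
```

```bash
python3 t.py
```

```text
t 8.65 jig [ 38.1 -49.6] z 25.3 yaw [-1.7999e+02 -1.0000e-02  9.8310e+01] F [ 0.5 -3.5  1.1] Fjig [-0.  -3.5  1.1] j [-24.  40.  18. 104. -19.  39.  13.]
```

Request:
move_arm --commands '[[[6, 0, 0], [0, 0, 0], 0], [[12, 0, 0], [0, 0, 0], 0], [[18, 0, 0], [0, 0, 0], 0], [[24, 0, 0], [0, 0, 0], 0], [[28, 0, 0], [0, 0, 0], 0], [[31, 0, 0], [0, 0, 0], 0], [[33, 0, 0], [0, 0, 0], 0], [[34, 0, 0], [0, 0, 0], 0]]'

```text
time: 9.65
tcp_pos: [0.625, 0.087, 0.0253]
orientation: [-180.0, 0.0, 98.3]
ft_force: [0.4, -2.2, 0.3]
grip_width: 0.0
grasp_force: 1.4
```

```bash
python3 t.py;python3 b.py 7
```

```text
t 9.65 jig [ 38.1 -16.2] z 25.3 yaw [-180.     0.    98.3] F [ 0.4 -2.2  0.3] Fjig [ 0.  -2.3  0.3] j [-27.  40.  19. 104. -19.  39.  11.]
top [25.3  9.8] [20.4 12.5] rel angle 79.55
side [20.9 10.6] [15.9 15.7] rel angle 75.93
```

Request:
move_arm --commands '[[[2, 0, 0], [0, 0, 0], 0], [[4, 0, 0], [0, 0, 0], 0], [[5.5, 0, 0], [0, 0, 0], 0], [[7, 0, 0], [0, 0, 0], 0], [[7, 0, 0], [0, 0, 0], 0]]'

```text
time: 10.38
tcp_pos: [0.624, 0.0942, 0.0253]
orientation: [-180.0, -0.0, 98.3]
ft_force: [0.5, -2.6, 0.5]
grip_width: 0.0004
grasp_force: 1.1
```

```bash
python3 t.py
```

```text
t 10.38 jig [38.1 -8.9] z 25.3 yaw [-1.800e+02 -1.000e-02  9.831e+01] F [ 0.5 -2.6  0.5] Fjig [ 0.2 -2.6  0.5] j [-28.  40.  19. 104. -19.  39.  10.]
```

Request:
move_arm --commands '[[[1, 0, 0], [0, 0, 0], 0], [[2, 0, 0], [0, 0, 0], 0], [[3, 0, 0], [0, 0, 0], 0], [[4, 0, 0], [0, 0, 0], 0], [[4, 0, 0], [0, 0, 0], 0]]'

```text
time: 11.0
tcp_pos: [0.6237, 0.0945, 0.0253]
orientation: [-180.0, 0.2, 98.2]
ft_force: [1.1, -9.0, 0.2]
grip_width: 0.0004
grasp_force: 4.6
```

```bash
python3 t.py
```

```text
t 11.0 jig [37.9 -8.6] z 25.3 yaw [-180.      0.2    98.17] F [ 1.1 -9.   0.2] Fjig [-0.2 -9.   0.2] j [-28.  40.  19. 104. -19.  39.  10.]
```

Request:
move_arm --commands '[[[-8, 0, 0], [0, 0, 0], 0], [[-40, 0, -15], [0, 0, 0], 0], [[-90, -30, -70], [0, 0, 0], 0], [[-140, -60, -110], [0, 0, 0], 0], [[-170, -80, -110], [0, 0, 0], 0], [[-170, -80, -110], [0, 0, 0], 0]]'

```text
time: 11.75
tcp_pos: [0.5677, -0.0866, 0.1371]
orientation: [179.9, 0.0, 97.9]
ft_force: [0.6, 0.1, 0.4]
grip_width: 0.0003
grasp_force: 0.0
```

```bash
python3 t.py;python3 b.py 8
```

```text
t 11.75 jig [ -43.7 -179.6] z 137.1 yaw [1.7989e+02 5.0000e-02 9.7870e+01] F [0.6 0.1 0.4] Fjig [0.6 0.  0.4] j [-16.  26.  23. 110. -14.  47.  23.]
top [37.8 45.6] [87.6 48.7] rel angle 0.09
side [122.2 -16.6] [87.9 12.5] rel angle -2.4
```

View pics/top_8.png

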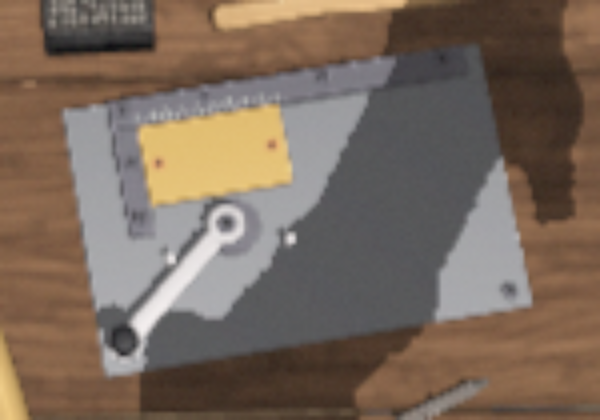

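The top view shows the blank at (215,155) in the corner, parallel to the fence, with the lever still open. One light seating push against the fence comes next.

```bash
python3 t.py -5 5 60 98.3
```

```text
t 11.85 jig [ -41.6 -174.4] z 135.5 yaw [ 1.7995e+02 -8.0000e-02  9.8280e+01] F [ 0.  -0.3  0.4] Fjig [-0.  -0.3  0.4] j [-16.  26.  23. 110. -14.  47.  23.]
[-5.0, 5.0, 60.0, 98.3] [179.3  36.5  75.8] [ 0.1 -0.1 -0. ]
```

Request:
move_arm --commands '[[[50, 10, 20], [0, 0, 0], 0], [[100, 20, 40], [0, 0, 0], 0], [[150, 32, 60], [0, 0, 0], 0], [[184, 38, 70], [0, 0, 0], 0], [[184, 38, 70], [0, 0, 0], 0], [[184, 38, 70], [0, 0, 0], 0]]'

```text
time: 12.6
tcp_pos: [0.5796, 0.1067, 0.0647]
orientation: [-179.9, -0.0, 98.4]
ft_force: [0.9, -0.5, 0.4]
grip_width: 0.0002
grasp_force: 0.0
```

```bash
python3 t.py -5 5 25 98.3
```

```text
t 12.6 jig [-4.   9.9] z 64.7 yaw [-1.7994e+02 -1.0000e-02  9.8420e+01] F [ 0.9 -0.5  0.4] Fjig [ 0.8 -0.6  0.4] j [-31.  33.  20. 110. -17.  40.   7.]
[-5.0, 5.0, 25.0, 98.3] [-4.9 -0.9 39.7] [-0.1 -0.   0.1]
```

Request:
move_arm --commands '[[[-5, -1, 15], [0, 0, 0], 0], [[-5, -1, 30], [0, 0, 0], 0], [[-5, -1, 40], [0, 0, 0], 0], [[-5, -1, 40], [0, 0, 0], 0], [[-5, 3, 40], [0, 0, 0], 0], [[-5, 7, 40], [0, 0, 0], 0], [[-5, 10, 40], [0, 0, 0], 0], [[-5, 11, 40], [0, 0, 0], 0]]'

```text
time: 13.6
tcp_pos: [0.5906, 0.1022, 0.0252]
orientation: [-179.9, -0.0, 98.3]
ft_force: [-4.5, -0.8, 2.7]
grip_width: -0.0002
grasp_force: 2.3
```

```bash
python3 t.py
```

```text
t 13.6 jig [6.2 3.8] z 25.2 yaw [-1.7987e+02 -1.0000e-02  9.8310e+01] F [-4.5 -0.8  2.7] Fjig [-4.6 -0.2  2.7] j [-29.  37.  18. 109. -18.  37.   8.]
```

Request:
move_arm --commands '[[[0, 1.5, 0], [0, 0, 0], 0], [[0, 1.5, 0], [0, 0, 0], 0], [[0, -5, 0], [0, 0, 0], 0], [[0, -10, -5], [0, 0, 0], 0], [[0, -10, -50], [0, 0, 0], 0], [[0, -10, -95], [0, 0, 0], 0], [[0, -10, -95], [0, 0, 0], 0]]'

```text
time: 14.48
tcp_pos: [0.5846, 0.1013, 0.1244]
orientation: [179.5, -0.1, 98.3]
ft_force: [0.1, 0.9, 0.1]
grip_width: 0.0003
grasp_force: 0.0
```

```bash
cat > lv.py <<'E'
import sys
from workcell import *
from h import *
def pose(a,d,z):
    r=np.radians(a);rr=np.array([np.cos(r),np.sin(r)]);t=np.array([-rr[1],rr[0]])
    p=np.array([-6.5,47])+95*rr-d*t; return p[0],p[1],z,a-81.7
if __name__=='__main__':
    s=sense();a=[float(x) for x in sys.argv[1:]]
    for k in range(0,len(a),3): print(a[k:k+3],*shift(s,*pose(*a[k:k+3])))
E
python3 t.py; python3 b.py 9; python3 lv.py 130.6 35 120 130.6 35 56
```

```text
t 14.47 jig [0.1 3.8] z 124.4 yaw [ 1.7952e+02 -7.0000e-02  9.8280e+01] F [0.1 0.9 0.1] Fjig [0.2 0.9 0.1] j [-33.  28.  22. 108. -14.  46.   5.]
side [122.1 -37.7] [45.7 11.1] rel angle -5.16
[130.6, 35.0, 120.0] [137.9 -39.1   0.8] [ 0.1 -0.1 49.4]
[130.6, 35.0, 56.0] [137.8 -39.2  64.8] [ 0.1 -0.1 49.4]
```

Request:
move_arm --commands '[[[30, -5, 0], [0, 0, 10], 0], [[65, -15, 0], [0, 0, 20], 0], [[100, -25, 0], [0, 0, 30], 0], [[138, -36, 0], [0, 0, 40], 0], [[138, -36, 0], [0, 0, 49.4], 0], [[138, -36, 0], [0, 0, 49.4], 0], [[138, -36, 0], [0, 0, 49.4], 0]]'

```text
time: 15.45
tcp_pos: [0.5259, 0.2313, 0.1197]
orientation: [180.0, 0.1, 49.0]
ft_force: [0.0, -0.5, 0.2]
grip_width: 0.0001
grasp_force: 0.0
```

```bash
python3 t.py; python3 b.py 10; python3 lv.py 130.6 35 56
```

```text
t 15.45 jig [-39.1 140.9] z 119.7 yaw [1.7999e+02 7.0000e-02 4.9020e+01] F [ 0.  -0.5  0.2] Fjig [-0.1 -0.5  0.2] j [-56.  30.  34. 111. -23.  46. -50.]
top [38.2 29.5] [55.3 47.9] rel angle 0.17
side [36.9 45.2] [91.4 49.9] rel angle 0.21
[130.6, 35.0, 56.0] [-1.5 -2.7 64.1] [0. 0. 0.]
```

View pics/side_10.png

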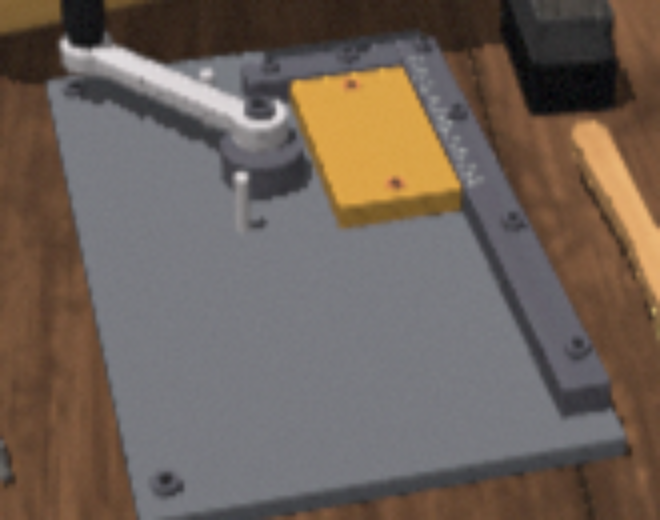

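The blank sits home against fence and stop in the side view. Lowering beside the grip now.

Request:
move_arm --commands '[[[-1.5, -2.5, 25], [0, 0, 0], 0], [[-1.5, -2.5, 50], [0, 0, 0], 0], [[-1.5, -2.5, 64], [0, 0, 0], 0], [[-1.5, -2.5, 64], [0, 0, 0], 0], [[-1.5, -2.5, 64], [0, 0, 0], 0]]'

```text
time: 16.18
tcp_pos: [0.5239, 0.2327, 0.057]
orientation: [180.0, -0.1, 48.9]
ft_force: [0.3, -0.5, 0.4]
grip_width: -0.0
grasp_force: 0.0
```

```bash
python3 t.py; python3 lv.py 130.6 28 56 130.6 21 56 133 19.5 56 136 19.5 56 140 19.5 56 144 19.5 56 148 19.5 56 152 19.5 56
```

```text
t 16.18 jig [-40.9 142.6] z 57.0 yaw [ 1.7997e+02 -7.0000e-02  4.8890e+01] F [ 0.3 -0.5  0.4] Fjig [ 0.2 -0.5  0.4] j [-53.  35.  30. 113. -27.  39. -47.]
[130.6, 28.0, 56.0] [-8. -0.  1.] [ 0.  -0.1 -0. ]
[130.6, 21.0, 56.0] [-15.  -0.   1.] [ 0.  -0.1 -0. ]
[133.0, 19.5, 56.0] [-20.5  -0.8   1. ] [ 0.  -0.1 -2.4]
[136.0, 19.5, 56.0] [-25.6  -1.5   1. ] [ 0.  -0.1 -5.4]
[140.0, 19.5, 56.0] [-32.3  -1.9   1. ] [ 0.  -0.1 -9.4]
[144.0, 19.5, 56.0] [-39.1  -2.    1. ] [  0.   -0.1 -13.4]
[148.0, 19.5, 56.0] [-45.8  -1.5   1. ] [  0.   -0.1 -17.4]
[152.0, 19.5, 56.0] [-52.6  -0.6   1. ] [  0.   -0.1 -21.4]
```

Request:
move_arm --commands '[[[-8, 0, 0], [0, 0, 0], 0], [[-15, 0, 0], [0, 0, 0], 0], [[-20.5, -0.8, 0], [0, 0, -2.4], 0], [[-25.6, -1.5, 0], [0, 0, -5.4], 0], [[-32.3, -1.9, 0], [0, 0, -9.4], 0], [[-39, -2, 0], [0, 0, -13.4], 0], [[-46, -1.5, 0], [0, 0, -17.4], 0], [[-52.6, -0.6, 0], [0, 0, -21.4], 0]]'

```text
time: 17.18
tcp_pos: [0.4881, 0.1933, 0.0566]
orientation: [180.0, -0.0, 70.5]
ft_force: [1.3, 0.2, 0.1]
grip_width: -0.0003
grasp_force: 0.3
```

```bash
python3 t.py; python3 lv.py 152 19.5 56  156 19.5 56 160 19.5 56 164 19.5 56 168 19.5 56 172 19.5 56 176 19.5 56 180 19.5 56 184 19.5 56
```

```text
t 17.18 jig [-82.  108.8] z 56.6 yaw [ 1.7997e+02 -4.0000e-02  7.0530e+01] F [1.3 0.2 0.1] Fjig [1.3 0.  0.1] j [-48.  30.  25. 119. -21.  35. -28.]
[152.0, 19.5, 56.0] [0.4 0.7 0.6] [ 0.  -0.   0.2]
[156.0, 19.5, 56.0] [-6.3 -0.5  0.6] [ 0.  -0.  -3.8]
[160.0, 19.5, 56.0] [-13.   -1.1   0.6] [ 0.  -0.  -7.8]
[164.0, 19.5, 56.0] [-19.8  -1.4   0.6] [  0.   -0.  -11.8]
[168.0, 19.5, 56.0] [-26.6  -1.1   0.6] [  0.   -0.  -15.8]
[172.0, 19.5, 56.0] [-33.3  -0.4   0.6] [  0.   -0.  -19.8]
[176.0, 19.5, 56.0] [-40.    0.8   0.6] [  0.   -0.  -23.8]
[180.0, 19.5, 56.0] [-46.5   2.5   0.6] [  0.   -0.  -27.8]
[184.0, 19.5, 56.0] [-53.    4.6   0.6] [  0.   -0.  -31.8]
```

Request:
move_arm --commands '[[[-6.3, -0.5, 0], [0, 0, -3.8], 0], [[-13, -1.1, 0], [0, 0, -7.8], 0], [[-19.8, -1.4, 0], [0, 0, -11.8], 0], [[-26.6, -1.1, 0], [0, 0, -15.8], 0], [[-33.3, -0.4, 0], [0, 0, -19.8], 0], [[-40, 0.8, 0], [0, 0, -23.8], 0], [[-46.5, 2.5, 0], [0, 0, -27.8], 0], [[-53, 4.6, 0], [0, 0, -31.8], 0]]'

```text
time: 18.18
tcp_pos: [0.4747, 0.1419, 0.0566]
orientation: [180.0, -0.0, 102.3]
ft_force: [0.2, 0.4, 0.0]
grip_width: 0.0003
grasp_force: 0.3
```

```bash
python3 t.py; python3 lv.py 184 19.5 56  188 19.5 56 192 19.5 56 196 19.5 56 200 19.5 56 204 19.5 56 208 19.5 56 212 19.5 56 215 19.5 56
```

```text
t 18.18 jig [-102.8   59.9] z 56.6 yaw [ 1.7995e+02 -2.0000e-02  1.0234e+02] F [0.2 0.4 0. ] Fjig [0.2 0.4 0. ] j [-37.  27.  16. 122. -14.  32.   1.]
[184.0, 19.5, 56.0] [-0.1  0.1  0.6] [ 0. -0.  0.]
[188.0, 19.5, 56.0] [-6.7 -1.   0.6] [ 0.1 -0.  -4. ]
[192.0, 19.5, 56.0] [-13.5  -1.7   0.6] [ 0.1 -0.  -8. ]
[196.0, 19.5, 56.0] [-20.3  -1.9   0.6] [  0.1  -0.  -12. ]
[200.0, 19.5, 56.0] [-27.   -1.6   0.6] [  0.1  -0.  -16. ]
[204.0, 19.5, 56.0] [-33.7  -0.8   0.6] [  0.1  -0.  -20. ]
[208.0, 19.5, 56.0] [-40.4   0.4   0.6] [  0.1  -0.  -24. ]
[212.0, 19.5, 56.0] [-47.    2.1   0.6] [  0.1  -0.  -28. ]
[215.0, 19.5, 56.0] [-51.8   3.6   0.6] [  0.1  -0.  -31. ]
```

Request:
move_arm --commands '[[[-6.7, -1, 0], [0, 0, -4], 0], [[-13.5, -1.7, 0], [0, 0, -8], 0], [[-20.3, -1.9, 0], [0, 0, -12], 0], [[-27, -1.6, 0], [0, 0, -16], 0], [[-33.7, -0.8, 0], [0, 0, -20], 0], [[-40.4, 0.4, 0], [0, 0, -24], 0], [[-47, 2.1, 0], [0, 0, -28], 0], [[-51.8, 3.6, 0], [0, 0, -31], 0]]'

```text
time: 19.18
tcp_pos: [0.489, 0.0931, 0.0566]
orientation: [179.9, -0.0, 133.4]
ft_force: [0.4, 4.2, -0.1]
grip_width: -0.0003
grasp_force: 1.8
```

```bash
python3 t.py; python3 lv.py 215 19.5 56 218 19.5 56 221 19.5 56 224 19.5 56 227 19.5 56 230 19.5 56 232.5 19.5 56 234 19.5 56 235 19.5 56 235 17 56
```

```text
t 19.18 jig [-95.6   9.5] z 56.6 yaw [ 1.7992e+02 -3.0000e-02  1.3337e+02] F [ 0.4  4.2 -0.1] Fjig [ 0.9  4.1 -0.1] j [-24.  26.   8. 122.  -7.  32.  32.]
[215.0, 19.5, 56.0] [-0.9 -0.5  0.6] [ 0.1 -0.   0.1]
[218.0, 19.5, 56.0] [-5.9 -1.4  0.6] [ 0.1 -0.  -2.9]
[221.0, 19.5, 56.0] [-11.   -2.    0.6] [ 0.1 -0.  -5.9]
[224.0, 19.5, 56.0] [-16.   -2.4   0.6] [ 0.1 -0.  -8.9]
[227.0, 19.5, 56.0] [-21.1  -2.5   0.6] [  0.1  -0.  -11.9]
[230.0, 19.5, 56.0] [-26.2  -2.3   0.6] [  0.1  -0.  -14.9]
[232.5, 19.5, 56.0] [-30.4  -2.    0.6] [  0.1  -0.  -17.4]
[234.0, 19.5, 56.0] [-32.9  -1.7   0.6] [  0.1  -0.  -18.9]
[235.0, 19.5, 56.0] [-34.6  -1.5   0.6] [  0.1  -0.  -19.9]
[235.0, 17.0, 56.0] [-36.9  -0.6   0.6] [  0.1  -0.  -19.9]
```

Request:
move_arm --commands '[[[-5, -0.9, 0], [0, 0, -3], 0], [[-10, -1.5, 0], [0, 0, -6], 0], [[-15, -1.9, 0], [0, 0, -9], 0], [[-20, -2, 0], [0, 0, -12], 0], [[-25, -1.8, 0], [0, 0, -15], 0], [[-29.5, -1.5, 0], [0, 0, -17.5], 0], [[-32, -1.2, 0], [0, 0, -19], 0], [[-33.7, -1, 0], [0, 0, -20], 0]]'

```text
time: 20.18
tcp_pos: [0.5085, 0.069, 0.0562]
orientation: [-180.0, -0.3, 153.3]
ft_force: [-9.7, 8.3, 9.5]
grip_width: -0.0003
grasp_force: 6.7
```

```bash
python3 t.py; python3 lv.py 235 19.5 56 
```

```text
t 20.18 jig [-79.8 -17.2] z 56.2 yaw [-179.96   -0.3   153.32] F [-9.7  8.3  9.5] Fjig [-8.4  9.6  9.5] j [-17.  27.   2. 119.  -2.  34.  51.]
[235.0, 19.5, 56.0] [-3.8 -0.4  0.1] [-0.  -0.3  0. ]
```

Request:
move_arm --commands '[[[-1.5, 0, -1], [0, 0, 0], 0], [[-1.5, 0, -1], [0, 0, 0], 0], [[6, 0, -1], [0, 0, 0], 0], [[25, 0, -1], [0, 0, 0], 0], [[40, 0, -30], [0, 0, 0], 0], [[60, -30, -80], [0, 0, 0], 0], [[60, -80, -120], [0, 0, 0], 0], [[60, -80, -120], [0, 0, 0], 0]]'

```text
time: 21.18
tcp_pos: [0.4209, 0.0202, 0.1786]
orientation: [179.9, 0.2, 152.8]
ft_force: [0.4, 0.6, 0.1]
grip_width: -0.0
grasp_force: 0.0
```

```bash
python3 t.py; python3 b.py 11; python3 -c "
import cv2,numpy as np
a=cv2.resize(cv2.imread('pics/side_11.png'),(400,315));b=cv2.resize(cv2.imread('pics/top_11.png'),(400,280));o=np.zeros((315,800,3),np.uint8);o[:,:400]=a;o[:280,400:]=b;cv2.imwrite('pics/c11.png',o)"
```

```text
t 21.18 jig [-173.5  -52.9] z 178.6 yaw [179.86   0.23 152.84] F [0.4 0.6 0.1] Fjig [0.5 0.5 0.1] j [-16.   8.   5. 126.  -1.  46.  53.]
top [38.2 45.6] [87.6 48.6] rel angle 0.17
side [37.6 45.5] [91.8 49.9] rel angle 0.18
```

View pics/c11.png

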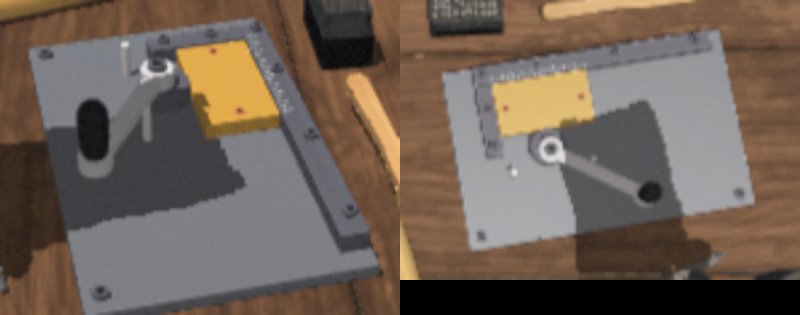

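The lever now points front right, with its grip at (650,190) in the top half, and lies against the right dowel. The blank is still in the corner. I'll check the lever angle.

```bash
python3 - <<'E'
from workcell import *
from h import *
t=camera_info('top')
for q in ((383.75,221.25),(383,220.5),(385,222)):
    g=w2j(ray(t,q,.074)[0,:2]*1000);d=g-[-7,47];print(g,np.hypot(*d),np.arctan2(*d[::-1])%(2*np.pi)-2.18)
E
```

```text
[-61.91587038 -28.37462007] 93.2581694531343 1.9027431411627922
[-59.92163793 -26.99142181] 90.96939190010295 1.911507767896731
[-64.09919683 -30.89999966] 96.58534166519317 1.8998694929551427
```

The lever reads about 1.90 rad at its stop, the blank is seated, and the arm is clear of everything.

```bash
python3 -c "
from workcell import *
print(sign_off())"
```

```text
the job is handed in; nothing more can be done
None
```

I handed the job in: by camera, the blank is home in the corner against fence and end stop and the clamp lever is at about 1.90 of 1.92 rad. I could not measure the cam's grip force, and hand-in returned no verdict.

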